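Roll a shaft blank into the V-block and butt it against the stop

ROBOT

A 7-joint arm with a two-finger parallel gripper is mounted at the origin on a cart in front of the work surface, level with it; the furniture and walls round the work are solid. World frame = base frame: x ahead of the robot, y to its left, z up, the work surface at z = 0. Lengths are in m, angles in rad, forces in N, time in s.
With the tool pointing down it reaches from about 0.4 to 0.925 m from the base axis. Payload 4.1 kg.
Tool frame: the origin (TCP) lies at the very end of the fingers, on their centre line; the grasp point (between the pads) lies 19 mm behind it; z points along the fingers, y is the line along which they close (so a half turn about z gives the same grasp; the last joint's range is limited). The gripper opens to 85 mm and grips with 20 to 120 N. Pads are 22 mm wide; open, the fingers measure 114 mm over their backs; the gripper's body (76 mm by 85 mm) begins 54 mm behind the grasp point. The pads swing forward as they close: fully open they stand 13 mm farther back than shut.
Start: joints at [1.029, 0.398, 0.045, 1.537, -0.019, 1.207, -0.051], TCP at [0.279, -0.587, 0.231] pointing down, gripper open.
Joint ranges: [-2.82, 2.82], [-0.49, 2.23], [-1.37, 1.46], [0, 2.46], [-1.36, 4.5], [0.23, 2], [-2.94, 2.94]. Speed limits (rad/s): [2.57, 2.57, 3.14, 3.14, 3.14, 3.14, 3.14].

INTERFACE

Orientations are given as [roll, pitch, yaw] about the fixed x, y, z axes, in that order (R = Rz(yaw) Ry(pitch) Rx(roll)).
In Python, from workcell import arm, read_camera, order gives the robot as it stands.
- The arm moves only by the tool play_rows, never from a script. Its argument "steps" is a list of rows, each a list of 2 entries, a list of its own where there are three numbers: the shift along the tool's x, y, z in m, then the turn, a rotation vector about the tool's x, y, z in degrees. A call has 1 to 20 rows; each row is the pose to reach, as a shift and turn from the pose commanded when the call began, along the tool's axes at that moment; what a row does not reach only later rows make up. A row lasts 1/10 s, in which the tool goes at most 50 mm and 8.59 degrees, less where a joint would pass 70% of its speed; a pose out of reach is approached as far as the arm can. A call with a gripper value outside its range is refused whole. "grip" is the opening, from -1 (shut) to 1 (fully open), set as the call begins (left out, the last holds). The fingers move at their own pace and stop on an object; "grip_force" is the grip in N (left out, the last holds). Time passes only in rows, so rows that repeat a pose let the fingers close. It gives the time, the measured TCP pose, the force, the opening and the grip force at its end, in the units of the state.
- arm.observe(): the state, without advancing time (a new reading comes with each control period).
- read_camera(name): name is "scene" or "side" or "wrist"; returns a dict with "image" (480x640x3 uint8, blue, green, red), "fx", "fy", "cx", "cy" (pixels), "R" (3x3) and "t" (3): a world point X has camera coordinates R X + t; the wrist camera has in their place "tool_from_camera" (4x4, takes a point from camera to tool coordinates, whose origin is the TCP and whose axes are the flange's). Camera axes: x right, y down, z forward; pixel columns grow to the right and rows downward; lengths in m; the calibration is good to about 2 mm. A picture is of the moment at which its call begins: read the wrist's pose just before it. There is no depth.
- order.sign_off(): hands the job in; it is judged then, once.
The state is a dict: "clock": time; "joints": joint angles; "joint_velocities": joint speeds; "tau": joint torques, N m; "position": TCP position; "tool_rot": TCP orientation; "contact_force": force on the tool from outside, world axes, zero at the start; "moment": the same for the moment, N m; "width": opening from 0.0 (shut) to 1.0 (fully open); "finger_force": force on a finger pad.
Only numpy, scipy, OpenCV 4.12 (cv2) and the standard library are available. Lean on these libraries where they do the work, as an engineer would, in place of code of your own. Each camera call takes 0.05 s, during which the arm holds its last target. There are 200 camera calls.

TASK

Without gripping or lifting it, roll the round aluminium bar across the bench by pushing its side with the fingers, up the blue ramp and over its crest into the groove of the V-block. Once it lies in the groove, push on its near end so that it slides lengthwise until its far end butts against the end stop, and then move the fingers clear. Leave everything else on the bench where it is.

Things in the scene. Friction and masses are not known exactly. Their poses are not given: they have to be found in the camera images.
- round_bar: solid aluminium bar, 40 mm in diameter, 180 mm long, about 0.6 kg, a red band 55 mm from its middle; it lies on the bench right of the V-block. Origin at its centre, on the axis (20 mm above the bench); x runs along the axis to the banded end, away from the robot; y and z turn as it rolls. Smooth (friction about 0.35, with the fingers too); it rolls easily but soon stops if left alone.
- v_block: low V-block fixed to the bench, blue with two steel groove faces, 180 mm long (x from -90 to +90 mm). Origin on the bench under the lowest line of the groove; x runs along the groove, away from the robot, to the end stop; y points across it, to the left, the way the bar is rolled in; z up. The 120 degree groove is 3 mm above the bench at its lowest line; its -x end is open.
- ramp_foot (a point): middle of the ramp's foot, on the bench, 87 mm before the groove's lowest line (y = -87 mm in the V-block's frame). The straight blue ramp, 180 mm wide, rises from here to a crest 13 mm high at y = -17 mm, where the groove begins. Behind the groove, at y = 30 mm, stands a fence 34 mm high and 16 mm thick.
- stop_face (a point): point on the inner face of the end stop that the bar's far end is to touch: x = +90 mm, y = 0, 26 mm above the bench in the V-block's frame. The stop is a blue plate 12 mm thick and 44 mm high across the groove, from y = -15 to +46 mm. Sliding the bar along the groove takes 2 to 4 N; the stop is rigid.
- groove_seat (a point): centre of the bar when it is seated in the groove and butts against the end stop: 26 mm above the bench, x = 0, y = 0 in the V-block's frame
- chisel: bystander: chisel, 29 x 262 x 29 mm, left of the V-block; origin at the middle of its underside
- tape: bystander: yellow tape measure, 38 x 102 x 65 mm, near the front edge of the bench; origin at the middle of its underside
- cork_block: bystander: cork sanding block, 60 x 111 x 30 mm, near the front edge of the bench; origin at the middle of its underside
- red_pencil: bystander: flat red pencil, 12 x 158 x 8 mm, beyond the bar; origin at the middle of its underside
- block_plane: bystander: blue block plane, 48 x 160 x 49 mm, at the front right; origin at the middle of its underside

How it is judged:
On the way, in this order (a step that is already met when the one before it is completed fails the run):
1. the bar has rolled at least a third of a turn (angle between round_bar's own z axis and vertical above 1.9 rad), for 0.02 s.
2. the bar lies in the groove (y of round_bar in the frame of v_block between -0.006 and 0.006 m and z of round_bar in the frame of v_block between 0.022 and 0.03 m and angle between the x axis of round_bar and the x axis of v_block, either way round below 0.06 rad), for 0.2 s.
At the end, for the whole second after the job is handed in: The bar lies at rest in the groove (centre within 6 mm of the groove's middle plane, 22 to 30 mm above the bench, parallel to the groove within 0.06 rad) and its far end is within 4 mm of the end stop (all of step 2 and x of round_bar in the frame of v_block between -0.004 and 0.004 m and linear speed of round_bar below 0.01 m/s); the robot touches nothing.
It fails at once if the bar is lifted (its centre higher than 45 mm over the bench) (z of round_bar in the frame of v_block above 0.045 m).
It fails at once if the bar is carried over the bench before the ramp (lifted by more than 8 mm there) (y of round_bar in the frame of v_block below -0.11 m and z of round_bar in the frame of v_block above 0.028 m).
It fails at once if a bystander (chisel, tape measure, cork block, pencil, block plane) is shifted by more than 20 mm (distance of any of chisel, tape, cork_block, red_pencil, block_plane from where it was at the start of the episode above 0.02 m).
It also fails if it takes over 61 s, if anything falls off the work surface, if the arm or the gripper's body presses on something with over 40 N, if the wrist force passes 120 N, or if a joint passes its speed limit or range.

## Working session

There is one attempt and no reset: what is moved stays moved. The work goes in short steps, Python scripts to look and compute and a tool call to move; the robot and the scene stay as the last step left them, time stands still between calls to the robot, and variables do not carry over. Pictures are saved under pics/ and viewed, at most 10 in all, crops included, and the job is handed in when it is done.

Besides the shell and the picture viewer there is one more tool, called after ">>>" as name(argument=value, ...), one argument or row to a line, values as JSON. play_rows: Moves the arm, as the interface text tells. Its arguments: {"type":"object","properties":{"steps":{"type":"array"},"grip":{"type":"number"},"grip_force":{"type":"number"}},"required":["steps"]}

```bash
mkdir -p pics
cat > h.py <<'E'
import numpy as np, cv2
from workcell import arm, read_camera, order
def ray(c,u,v,z):
    d=c["R"].T@np.array([(u-c["cx"])/c["fx"],(v-c["cy"])/c["fy"],1]); o=-c["R"].T@c["t"]
    return o+d*(z-o[2])/d[2]
def proj(c,X):
    p=c["R"]@np.array(X)+c["t"]; return c["fx"]*p[0]/p[2]+c["cx"],c["fy"]*p[1]/p[2]+c["cy"]
E
python3 - <<'E'
from h import *
import pickle
s=arm.observe(); print({k:np.round(v,3) for k,v in s.items()})
for n in("scene","side"):
    c=read_camera(n); c={k:(np.array(v) if k in("R","t","image") else v) for k,v in c.items()}
    pickle.dump(c,open(n+".pkl","wb")); cv2.imwrite(f"pics/{n}0.png",c["image"]); print(n,-c["R"].T@c["t"])
E
```

```text
{'clock': np.float64(0.0), 'joints': array([ 1.029,  0.399,  0.045,  1.538, -0.019,  1.207, -0.051]), 'joint_velocities': array([ 0.001,  0.   ,  0.   , -0.001,  0.   ,  0.002,  0.002]), 'tau': array([-0.0000e+00, -4.7512e+01,  1.3650e+00, -2.5422e+01,  1.1000e-02,
        9.0000e-03, -0.0000e+00]), 'position': array([ 0.278, -0.587,  0.23 ]), 'tool_rot': array([-3.14 ,  0.   ,  0.443]), 'contact_force': array([0.57 , 0.028, 0.053]), 'moment': array([ 0.015,  0.009, -0.052]), 'finger_force': np.float64(0.0), 'width': np.float64(1.0)}
scene [0.08964338 0.57375604 0.92493111]
side [0.31241922 0.65979934 0.61547229]
```

View pics/scene0.png

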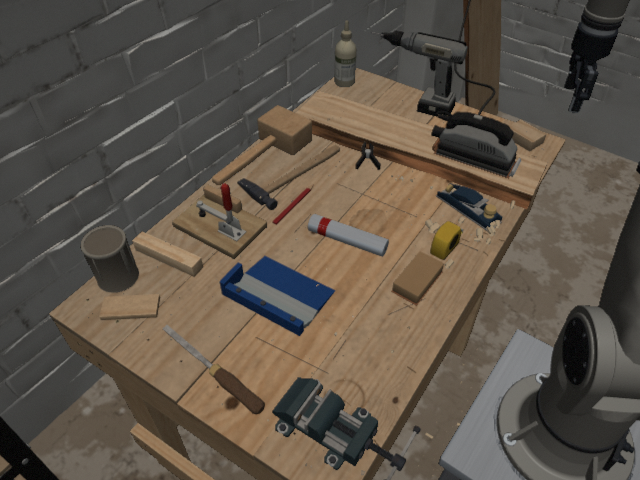

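View pics/side0.png

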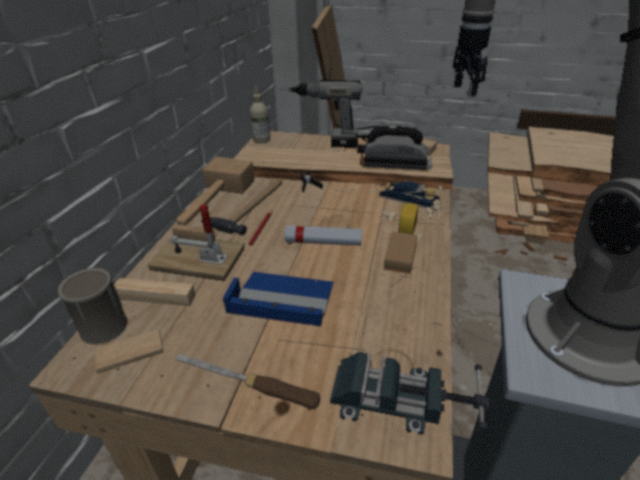

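The scene view shows the V-block at about (280,293), with its stop at the left (230,280) and the ramp foot edge from (265,258) to (333,290). The bar runs from (312,224) to (387,245), and the tape (447,238) and cork block (418,277) sit near its near end. The side view agrees with this.

Run:
```python
from h import *
import pickle
for n,roi,br in(("scene",(200,240,345,345),(295,205,400,262)),("side",(215,262,345,330),(275,218,370,252))):
    c=pickle.load(open(n+".pkl","rb")); im=c["image"]; hsv=cv2.cvtColor(im,cv2.COLOR_BGR2HSV)
    print(n,"blk",hsv[293,275] if n=="scene" else hsv[285,290])
    m=cv2.inRange(hsv,(100,120,30),(130,255,255)); k=np.zeros_like(m);k[roi[1]:roi[3],roi[0]:roi[2]]=255
    m=cv2.morphologyEx(m&k,cv2.MORPH_CLOSE,np.ones((3,3)))
    cs=max(cv2.findContours(m,cv2.RETR_EXTERNAL,2)[0],key=cv2.contourArea)
    print("hull",cv2.approxPolyDP(cv2.convexHull(cs),2,True)[:,0].tolist())
    # bar: grey/bluish not wood, or red band
    wood=cv2.inRange(hsv,(5,60,0),(30,255,255))
    red=cv2.inRange(hsv,(170,140,60),(180,255,255))|cv2.inRange(hsv,(0,180,60),(4,255,255))
    b=(~wood)|red; k[:]=0;k[br[1]:br[3],br[0]:br[2]]=255
    b=cv2.morphologyEx(b&k,cv2.MORPH_OPEN,np.ones((5,5)))
    cb=max(cv2.findContours(b,cv2.RETR_EXTERNAL,2)[0],key=cv2.contourArea)
    r=cv2.minAreaRect(cb); print("bar",r); bp=cv2.boxPoints(r); print(bp.round(0).tolist())
    for i,j in((0,1),(1,2),(2,3),(3,0)):
        mm=(bp[i]+bp[j])/2; print(mm,ray(c,*mm,.02).round(4))
    rb=red&k; ys,xs=np.nonzero(rb); print("band",xs.mean(),ys.mean(),ray(c,xs.mean(),ys.mean(),.02+.01).round(3))
    for p in cv2.approxPolyDP(cv2.convexHull(cs),2,True)[:,0]: print(p,[ray(c,*p,z)[:2].round(3).tolist() for z in(0,.034,.044)])
    o=im.copy(); cv2.drawContours(o,[cb,cs],-1,(0,255,0),1); cv2.imwrite(f"pics/{n}1.png",cv2.resize(o[190:350,190:410],None,fx=3.5,fy=3.5))
```

```text
scene blk [ 36  11 119]
hull [[246, 272], [266, 257], [333, 292], [318, 310]]
bar ((347.44342041015625, 234.15838623046875), (82.60421752929688, 18.29669952392578), 19.65382194519043)
[[305.0, 229.0], [312.0, 212.0], [389.0, 239.0], [383.0, 257.0]]
[308.5475  220.26698] [ 0.6463 -0.1365  0.02  ]
[350.52036 225.543  ] [ 0.5606 -0.1792  0.02  ]
[386.33936 248.04977] [ 0.4599 -0.1691  0.02  ]
[344.3665  242.77377] [ 0.5417 -0.1279  0.02  ]
band 323.17977528089887 225.07865168539325 [ 0.605 -0.136  0.03 ]
[246 272] [[0.672, 0.05], [0.65, 0.069], [0.644, 0.075]]
[266 257] [[0.665, -0.007], [0.644, 0.014], [0.637, 0.02]]
[333 292] [[0.492, -0.016], [0.477, 0.006], [0.473, 0.012]]
[318 310] [[0.49, 0.039], [0.475, 0.058], [0.471, 0.064]]
side blk [109 181  86]
hull [[224, 297], [234, 279], [320, 310], [320, 321], [316, 324], [227, 311]]
bar ((322.86651611328125, 234.7700653076172), (78.30213928222656, 17.373289108276367), 2.337306022644043)
[[283.0, 242.0], [284.0, 224.0], [362.0, 228.0], [362.0, 245.0]]
[283.74802 233.17339] [ 0.6456 -0.1344  0.02  ]
[323.22076 226.09065] [ 0.5628 -0.1872  0.02  ]
[361.98502 236.36674] [ 0.463  -0.1687  0.02  ]
[322.51227 243.44948] [ 0.5449 -0.1181  0.02  ]
band 299.0975609756098 233.78048780487805 [ 0.604 -0.128  0.03 ]
[224 297] [[0.697, 0.085], [0.676, 0.117], [0.669, 0.126]]
[234 279] [[0.701, 0.028], [0.68, 0.063], [0.673, 0.074]]
[320 310] [[0.496, 0.07], [0.486, 0.103], [0.483, 0.112]]
[320 321] [[0.488, 0.098], [0.479, 0.129], [0.476, 0.138]]
[316 324] [[0.493, 0.108], [0.483, 0.138], [0.48, 0.147]]
[227 311] [[0.673, 0.12], [0.653, 0.15], [0.647, 0.159]]
```

View pics/scene1.png

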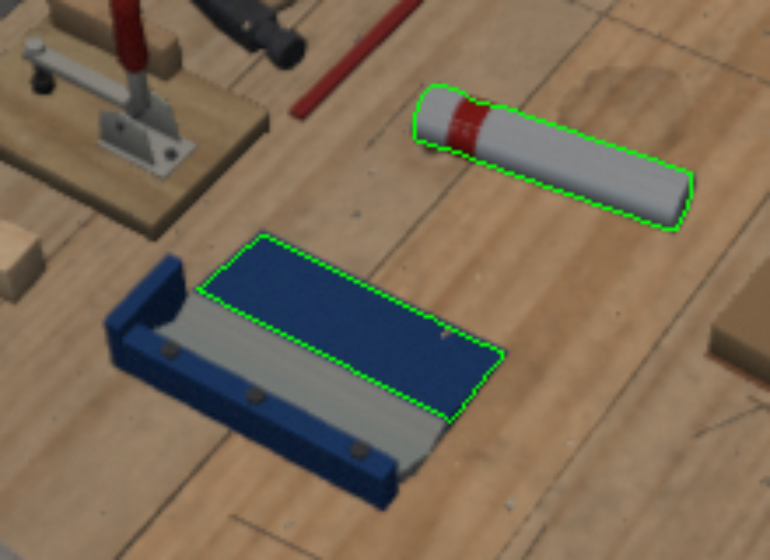

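The far end of the bar is clear of the stop, so the plan is to push with the open fingers lying along the bar axis. First move: above the bench behind the bar.

>>> play_rows(
  steps=[
    [[0.04,-0.02,-0.04],[0,0,-7]],
    [[0.08,-0.04,-0.05],[0,0,-14]],
    [[0.12,-0.06,-0.05],[0,0,-21]],
    [[0.16,-0.08,-0.05],[0,0,-28]],
    [[0.2,-0.105,-0.05],[0,0,-35]],
    [[0.24,-0.125,-0.05],[0,0,-42]],
    [[0.28,-0.15,-0.05],[0,0,-49]],
    [[0.32,-0.17,-0.05],[0,0,-56]],
    [[0.36,-0.19,-0.03],[0,0,-63]],
    [[0.4,-0.21,0],[0,0,-70]],
    [[0.42,-0.22,0.05],[0,0,-74.4]],
    [[0.42,-0.22,0.09],[0,0,-74.4]],
    [[0.42,-0.22,0.12],[0,0,-74.4]],
    [[0.42,-0.22,0.12],[0,0,-74.4]],
    [[0.42,-0.22,0.12],[0,0,-74.4]],
  ],
  grip=1,
)

```text
clock: 1.6
position: [0.5638, -0.2088, 0.1115]
tool_rot: [-3.141, -0.0, 1.741]
contact_force: [1.4, -0.1, 0.6]
width: 0.996
finger_force: 0.0
```

Run:
```python
from h import *
s=arm.observe(); print(s["clock"],s["position"],s["tool_rot"],s["contact_force"])
c=read_camera("wrist"); cv2.imwrite("pics/w0.png",c["image"]); print(np.round(c["tool_from_camera"],3),c["fx"],c["cx"],c["cy"])
c=read_camera("scene"); c["R"]=np.array(c["R"]);c["t"]=np.array(c["t"])
cv2.imwrite("pics/s2.png",cv2.resize(c["image"][170:350,200:460],None,fx=3,fy=3))
for p in((412,255),(440,262),(395,290),(392,283)): print(p,ray(c,*p,.03).round(3),ray(c,*p,0).round(3))
```

```text
1.6 [ 0.5637989  -0.20879019  0.11152204] [-3.14127211e+00 -1.53472819e-04  1.74105429e+00] [ 1.43790795 -0.09037888  0.57526284]
[[ 0.    -0.962 -0.274  0.069]
 [ 1.     0.    -0.    -0.001]
 [ 0.    -0.274  0.962 -0.143]
 [ 0.     0.     0.     1.   ]] 333.5470048269355 319.72458886452876 242.80240975140583
(412, 255) [ 0.402 -0.176  0.03 ] [ 0.412 -0.202  0.   ]
(440, 262) [ 0.345 -0.194  0.03 ] [ 0.353 -0.22   0.   ]
(395, 290) [ 0.382 -0.075  0.03 ] [ 0.392 -0.097  0.   ]
(392, 283) [ 0.396 -0.087  0.03 ] [ 0.406 -0.109  0.   ]
```

View pics/w0.png

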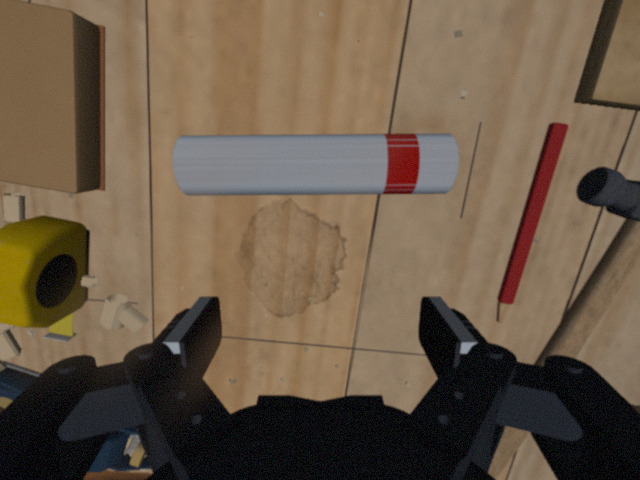

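View pics/s2.png

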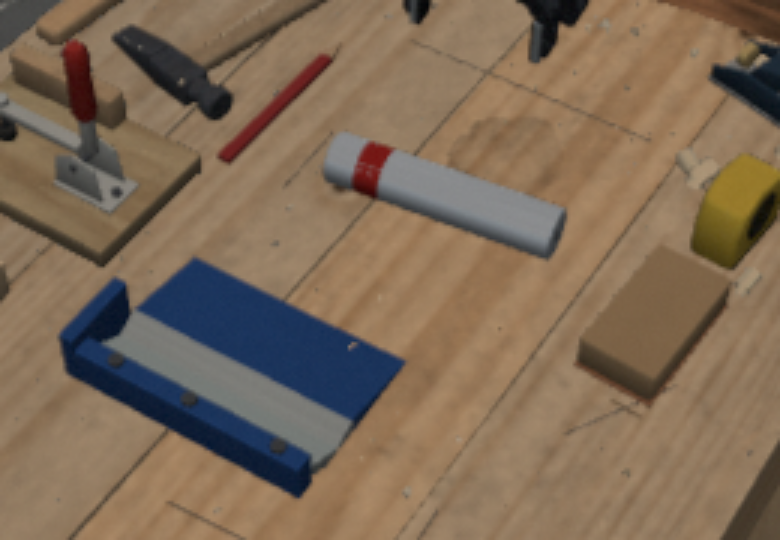

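The wrist view shows the bar level across columns 175–458 at row 164, so the tool is aligned with it and centred. The bar centre is about 58 mm ahead in tool x, and the fingertips are about 13 mm behind the TCP. The cork block and tape are clear on the left. Next I lower the tool.

>>> play_rows(
  steps=[
    [[0,0,0.03],[0,0,0]],
    [[0,0,0.06],[0,0,0]],
    [[0,0,0.085],[0,0,0]],
    [[0,0,0.1],[0,0,0]],
    [[0.005,0,0.109],[0,0,0]],
    [[0.012,0,0.109],[0,0,0]],
    [[0.018,0,0.109],[0,0,0]],
  ],
)

```text
clock: 2.4
position: [0.5617, -0.1901, 0.0035]
tool_rot: [3.14, 0.001, 1.742]
contact_force: [0.3, -0.3, 0.4]
width: 1.004
finger_force: 0.0
```

>>> play_rows(
  steps=[
    [[0.004,0,0],[0,0,0]],
    [[0.008,0,0],[0,0,0]],
    [[0.012,0,0],[0,0,0]],
    [[0.016,0,0],[0,0,0.3]],
    [[0.02,0.001,0],[0,0,0.7]],
    [[0.024,0.001,0],[0,0,1.1]],
    [[0.028,0.002,0],[0,0,1.5]],
    [[0.032,0.002,0],[0,0,1.9]],
    [[0.036,0.002,0],[0,0,2.3]],
    [[0.04,0.003,0],[0,0,2.7]],
    [[0.044,0.003,0],[0,0,3.1]],
    [[0.048,0.003,0],[0,0,3.5]],
    [[0.052,0.003,0],[0,0,3.9]],
    [[0.056,0.004,0],[0,0,4.3]],
    [[0.06,0.004,0],[0,0,4.7]],
    [[0.064,0.004,0],[0,0,5.1]],
    [[0.068,0.004,0],[0,0,5.5]],
    [[0.072,0.005,0],[0,0,5.9]],
    [[0.076,0.005,0],[0,0,6.3]],
    [[0.08,0.005,0],[0,0,6.6]],
  ],
)

```text
clock: 4.4
position: [0.552, -0.1108, 0.0023]
tool_rot: [3.142, 0.0, 1.626]
contact_force: [0.2, 0.2, 0.4]
width: 0.997
finger_force: 0.2
```

Run:
```python
from h import *
s=arm.observe(); print(s["clock"],s["position"],s["tool_rot"],s["contact_force"])
c=read_camera("wrist"); cv2.imwrite("pics/w1.png",c["image"])
```

```text
4.4 [ 0.5520333  -0.11078825  0.00230238] [3.14155434e+00 7.42868806e-05 1.62575019e+00] [0.16590323 0.16826533 0.42243797]
```

View pics/w1.png

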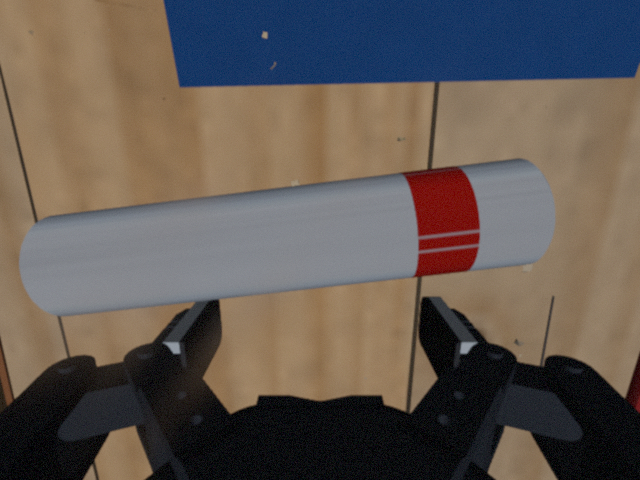

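The bar rolled but kept its original heading, about 6.5° off the ramp edge, which runs from (180,86) to (635,77). I'll push nearer the near end so the ramp foot squares it.

>>> play_rows(
  steps=[
    [[-0.008,-0.005,0],[0,0,-0.3]],
    [[-0.008,-0.02,0],[0,0,-0.7]],
    [[-0.008,-0.035,0],[0,0,-1.1]],
    [[-0.004,-0.035,0],[0,0,-1.1]],
    [[0.002,-0.035,0],[0,0,-1.1]],
    [[0.008,-0.035,0],[0,0,-1.1]],
    [[0.013,-0.035,0],[0,0,-1.1]],
    [[0.018,-0.035,0],[0,0,-1.1]],
    [[0.023,-0.035,0],[0,0,-1.1]],
    [[0.028,-0.035,0],[0,0,-1.1]],
    [[0.032,-0.035,0],[0,0,-1.1]],
    [[0.036,-0.035,0],[0,0,-1.1]],
    [[0.04,-0.035,0],[0,0,-1.1]],
    [[0.044,-0.035,0],[0,0,-1.1]],
    [[0.048,-0.035,0],[0,0,-1.1]],
    [[0.052,-0.035,0],[0,0,-1.1]],
    [[0.056,-0.035,0],[0,0,-1.1]],
  ],
)

```text
clock: 6.15
position: [0.514, -0.0573, 0.0024]
tool_rot: [3.141, 0.001, 1.645]
contact_force: [0.3, -1.7, 0.9]
width: 0.999
finger_force: 0.8
```

Run:
```python
from h import *
s=arm.observe(); print(s["clock"],s["position"],s["tool_rot"],s["contact_force"])
c=read_camera("wrist"); cv2.imwrite("pics/w2.png",c["image"])
```

```text
6.15 [ 0.51404426 -0.05731925  0.00238128] [3.14145800e+00 5.84638828e-04 1.64513729e+00] [ 0.32497499 -1.71940694  0.94577112]
```

View pics/w2.png

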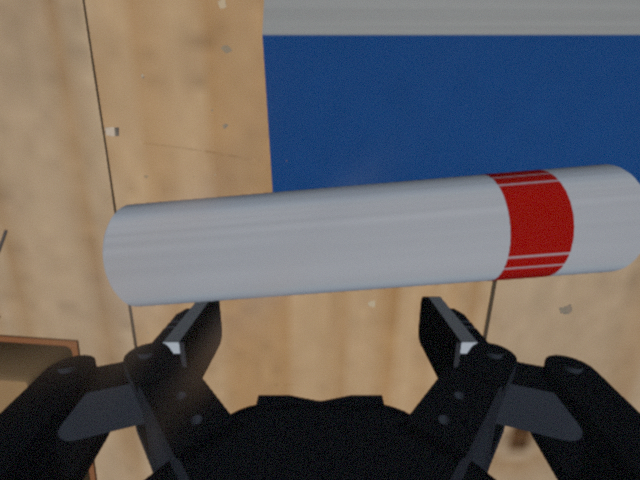

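The bar is now about 4.7° off. The crest is level in the picture at row 36, so the tool is square to the block. I'll push again, closer to the near end.

>>> play_rows(
  steps=[
    [[-0.006,-0.005,0],[0,0,0]],
    [[-0.006,-0.021,0],[0,0,0]],
    [[-0.002,-0.021,0],[0,0,0]],
    [[0.001,-0.021,0],[0,0,0]],
    [[0.004,-0.021,0],[0,0,0]],
    [[0.007,-0.021,0],[0,0,0]],
    [[0.01,-0.021,0],[0,0,0]],
    [[0.013,-0.021,0],[0,0,0]],
    [[0.016,-0.021,0],[0,0,0]],
    [[0.019,-0.021,0],[0,0,0]],
    [[0.022,-0.021,0],[0,0,0]],
  ],
)

```text
clock: 7.3
position: [0.4915, -0.0366, 0.0024]
tool_rot: [3.141, 0.0, 1.645]
contact_force: [-0.1, -4.0, 2.7]
width: 0.997
finger_force: 1.9
```

Run:
```python
from h import *
s=arm.observe(); print(s["clock"],s["position"],s["tool_rot"],s["contact_force"])
c=read_camera("wrist"); cv2.imwrite("pics/w3.png",c["image"])
```

```text
7.3 [ 0.49154545 -0.03655719  0.00235608] [3.14127909e+00 1.00840525e-04 1.64525689e+00] [-0.09395846 -3.98309646  2.68544759]
```

View pics/w3.png

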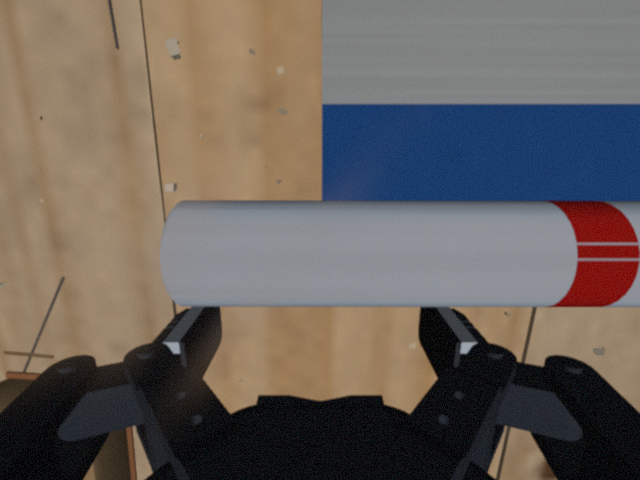

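The bar is now square to the ramp and touches both fingers. I'll slide the fingers along it to its middle, then push up and over the crest.

>>> play_rows(
  steps=[
    [[0,0.008,0],[0,0,0]],
    [[0,0.016,-0.001],[0,0,0]],
    [[0,0.024,-0.002],[0,0,0]],
    [[0,0.032,-0.003],[0,0,0]],
    [[0,0.04,-0.004],[0,0,0]],
    [[0.004,0.042,-0.004],[0,0,0]],
    [[0.008,0.042,-0.004],[0,0,0]],
    [[0.012,0.042,-0.005],[0,0,0]],
    [[0.016,0.042,-0.005],[0,0,0]],
    [[0.02,0.042,-0.006],[0,0,0]],
    [[0.024,0.042,-0.006],[0,0,0]],
    [[0.028,0.042,-0.007],[0,0,0]],
    [[0.032,0.042,-0.007],[0,0,0]],
    [[0.036,0.042,-0.008],[0,0,0]],
    [[0.039,0.042,-0.008],[0,0,0]],
  ],
)

```text
clock: 8.85
position: [0.5304, 0.0058, 0.0104]
tool_rot: [3.141, -0.0, 1.646]
contact_force: [0.5, -2.9, 2.2]
width: 0.997
finger_force: 1.9
```

Run:
```python
from h import *
s=arm.observe(); print(s["clock"],s["position"],s["tool_rot"],s["contact_force"])
c=read_camera("wrist"); cv2.imwrite("pics/w4.png",c["image"])
```

```text
8.85 [0.53041154 0.00584833 0.01039512] [ 3.14137804e+00 -1.74524452e-04  1.64570185e+00] [ 0.5028347  -2.94359612  2.24222954]
```

View pics/w4.png

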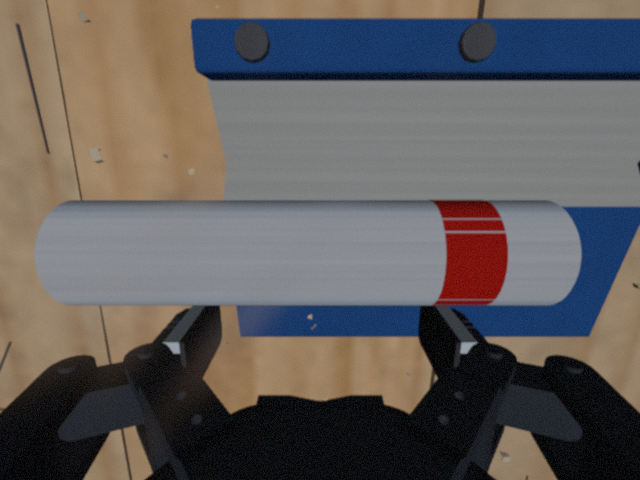

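The bar is square and just short of the crest. I'll push it over.

>>> play_rows(
  steps=[
    [[0.003,0,0],[0,0,0]],
    [[0.006,0,0],[0,0,0]],
    [[0.009,0,0],[0,0,0]],
    [[0.012,0,0],[0,0,0]],
    [[0.015,0,0],[0,0,0]],
    [[0.018,0,0],[0,0,0]],
    [[0.021,0,0],[0,0,0]],
    [[0.024,0,0],[0,0,0]],
    [[0.026,0,0],[0,0,0]],
    [[0.026,0,0],[0,0,0]],
    [[0.016,0,0],[0,0,0]],
    [[0.0,0,-0.02],[0,0,0]],
    [[-0.02,0,-0.06],[0,0,0]],
    [[-0.04,0,-0.09],[0,0,0]],
    [[-0.04,0,-0.09],[0,0,0]],
  ],
)

```text
clock: 10.4
position: [0.5369, -0.0396, 0.1045]
tool_rot: [3.133, 0.004, 1.639]
contact_force: [0.0, 0.1, -0.3]
width: 1.001
finger_force: 0.0
```

Run:
```python
from h import *
s=arm.observe(); print(s["clock"],s["position"],s["tool_rot"],s["contact_force"])
c=read_camera("wrist"); cv2.imwrite("pics/w5.png",c["image"])
```

```text
10.4 [ 0.53686223 -0.03963395  0.10448351] [3.13308346 0.00365988 1.63876607] [ 0.01398209  0.11991417 -0.27679811]
```

View pics/w5.png

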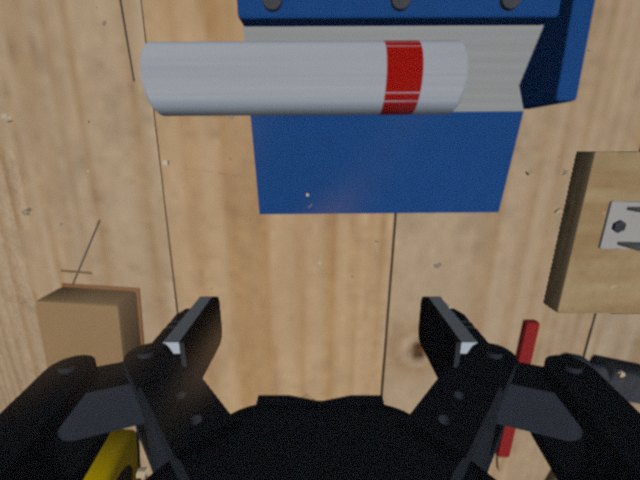

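The bar lies in the groove, spanning columns 145–466 at row 78, and the stop face is near column 525, about 50 mm of slide away. I'll close the fingers and go round to the near end.

>>> play_rows(
  steps=[
    [[0.01,-0.04,0],[0,0,0]],
    [[0.03,-0.08,0],[0,0,0]],
    [[0.06,-0.12,0],[0,0,0]],
    [[0.09,-0.14,0],[0,0,0]],
    [[0.11,-0.14,0],[0,0,0]],
    [[0.11,-0.14,0],[0,0,0]],
    [[0.11,-0.14,0],[0,0,0]],
    [[0.11,-0.14,0],[0,0,0]],
  ],
  grip=-1,
)

```text
clock: 11.25
position: [0.3854, 0.0637, 0.0998]
tool_rot: [-3.14, 0.0, 1.644]
contact_force: [0.2, 0.4, 0.0]
width: -0.003
finger_force: 0.0
```

Run:
```python
from h import *
s=arm.observe(); print(s["clock"],s["position"],s["tool_rot"],s["contact_force"],s["width"])
c=read_camera("wrist"); cv2.imwrite("pics/w6.png",c["image"])
```

```text
11.25 [0.38543747 0.06372031 0.09976412] [-3.14037995e+00  2.31608070e-04  1.64416328e+00] [0.16498153 0.35061774 0.00621242] -0.0028876537144884307
```

View pics/w6.png

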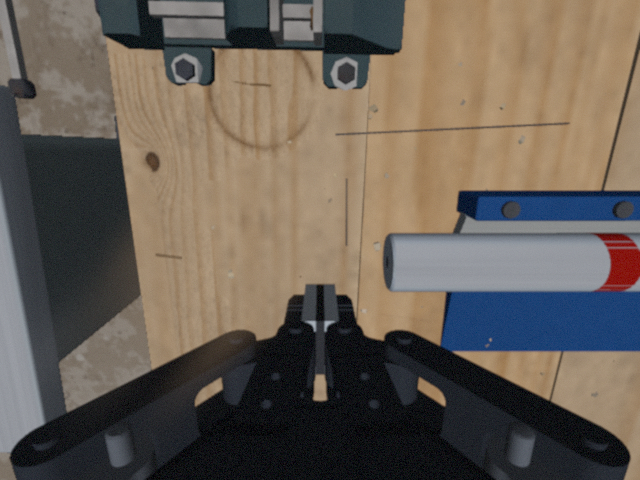

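The near end is at (388,262), about 45 mm ahead in tool y, and the bar axis is 6 mm behind in tool x. I'll lower and push, stopping short of the expected contact with the stop.

>>> play_rows(
  steps=[
    [[-0.003,0,0.03],[0,0,0]],
    [[-0.006,0,0.06],[0,0,0]],
    [[-0.006,0.005,0.079],[0,0,0]],
    [[-0.006,0.015,0.079],[0,0,0]],
    [[-0.006,0.022,0.079],[0,0,0]],
    [[-0.006,0.026,0.079],[0,0,0]],
    [[-0.006,0.03,0.079],[0,0,0]],
    [[-0.006,0.034,0.079],[0,0,0]],
    [[-0.006,0.038,0.079],[0,0,0]],
    [[-0.006,0.042,0.079],[0,0,0]],
    [[-0.006,0.046,0.079],[0,0,0]],
    [[-0.006,0.05,0.079],[0,0,0]],
    [[-0.006,0.054,0.079],[0,0,0]],
    [[-0.006,0.058,0.079],[0,0,0]],
    [[-0.006,0.062,0.079],[0,0,0]],
    [[-0.006,0.066,0.079],[0,0,0]],
    [[-0.006,0.07,0.079],[0,0,0]],
    [[-0.006,0.073,0.079],[0,0,0]],
  ],
)

```text
clock: 13.1
position: [0.4595, 0.0642, 0.0213]
tool_rot: [3.141, -0.0, 1.645]
contact_force: [-3.4, -0.2, -1.6]
width: 0.001
finger_force: 1.4
```

>>> play_rows(
  steps=[
    [[0,0.002,0],[0,0,0]],
    [[0,0.004,0],[0,0,0]],
    [[0,0.005,0],[0,0,0]],
  ],
)

```text
clock: 13.4
position: [0.464, 0.0645, 0.0213]
tool_rot: [3.141, -0.0, 1.645]
contact_force: [-2.7, 0.3, -0.3]
width: -0.005
finger_force: 1.4
```

Run:
```python
from h import *
s=arm.observe(); print(s["clock"],s["position"],s["tool_rot"],s["contact_force"],s["width"])
c=read_camera("scene"); w=read_camera("wrist")
a=cv2.resize(c["image"][230:345,190:345],None,fx=2.6,fy=2.6)
b=cv2.resize(w["image"],(397,299)); cv2.imwrite("pics/f1.png",np.hstack([a[:299,:397],b]))
```

```text
13.4 [0.4639765  0.06449435 0.02126466] [ 3.14142751e+00 -3.49189371e-06  1.64545368e+00] [-2.68247791  0.3479756  -0.31020575] -0.004731990804713412
```

View pics/f1.png

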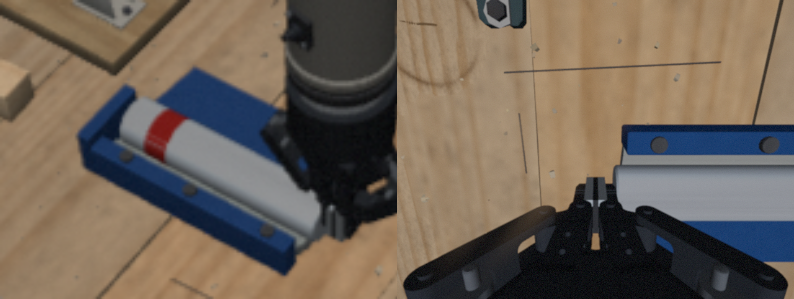

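The bar slides freely at about 3 N and is close to the stop. I have now viewed 12 pictures against the limit of 10, so I'll view no more and go by force from here.

>>> play_rows(
  steps=[
    [[0,0.001,0],[0,0,0]],
    [[0,0.002,0],[0,0,0]],
    [[0,0.003,0],[0,0,0]],
  ],
)

```text
clock: 13.8
position: [0.4667, 0.0647, 0.0213]
tool_rot: [-3.142, 0.0, 1.646]
contact_force: [-2.6, -0.1, -0.5]
width: 0.002
finger_force: 1.5
```

>>> play_rows(
  steps=[
    [[0,0.001,0],[0,0,0]],
    [[0,0.002,0],[0,0,0]],
  ],
)

```text
clock: 14.0
position: [0.4689, 0.0648, 0.0213]
tool_rot: [3.142, 0.0, 1.645]
contact_force: [-3.2, -0.5, -1.3]
width: -0.001
finger_force: 1.6
```

>>> play_rows(
  steps=[
    [[0,0.001,0],[0,0,0]],
    [[0,0.002,0],[0,0,0]],
  ],
)

```text
clock: 14.2
position: [0.4709, 0.065, 0.0213]
tool_rot: [3.142, 0.0, 1.645]
contact_force: [-3.2, 0.2, 0.0]
width: -0.0
finger_force: 1.6
```

>>> play_rows(
  steps=[
    [[0,0.001,0],[0,0,0]],
    [[0,0.002,0],[0,0,0]],
    [[0,0.003,0],[0,0,0]],
  ],
)

```text
clock: 14.5
position: [0.4709, 0.0649, 0.0209]
tool_rot: [-3.136, 0.001, 1.646]
contact_force: [-10.6, -0.1, 5.4]
width: -0.0
finger_force: 5.2
```

>>> play_rows(
  steps=[
    [[0,0.001,0],[0,0,0]],
    [[0,0.002,0],[0,0,0]],
  ],
)

```text
clock: 14.7
position: [0.4709, 0.0648, 0.0205]
tool_rot: [-3.132, 0.002, 1.646]
contact_force: [-13.8, 0.1, 9.2]
width: -0.004
finger_force: 6.9
```

>>> play_rows(
  steps=[
    [[0,0.001,0],[0,0,0]],
    [[0,0.002,0],[0,0,0]],
  ],
)

```text
clock: 14.9
position: [0.4709, 0.0647, 0.0201]
tool_rot: [-3.128, 0.003, 1.646]
contact_force: [-17.1, -0.1, 11.5]
width: -0.003
finger_force: 8.5
```

It stalled at x = 0.4709 while the force rose to 17 N, so the bar is against the stop. I'll move back and up, then check numerically.

>>> play_rows(
  steps=[
    [[0,-0.01,0],[0,0,0]],
    [[0,-0.02,0],[0,0,0]],
    [[0,-0.035,0],[0,0,0]],
    [[0,-0.05,-0.02],[0,0,0]],
    [[0,-0.05,-0.06],[0,0,0]],
    [[0,-0.05,-0.1],[0,0,0]],
    [[0,-0.02,-0.14],[0,0,0]],
    [[0,0.02,-0.15],[0,0,0]],
    [[-0.02,0.05,-0.15],[0,0,0]],
    [[-0.02,0.05,-0.15],[0,0,0]],
    [[-0.02,0.05,-0.15],[0,0,0]],
    [[-0.02,0.05,-0.15],[0,0,0]],
  ],
)

```text
clock: 16.1
position: [0.5284, 0.0497, 0.1711]
tool_rot: [-3.141, -0.0, 1.646]
contact_force: [-1.2, 0.3, -0.8]
width: -0.001
finger_force: 0.0
```

Run:
```python
from h import *
from scipy.spatial.transform import Rotation as Ro
s=arm.observe(); print(s["clock"],s["position"],s["tool_rot"],s["contact_force"])
w=read_camera("wrist"); T=np.array(w["tool_from_camera"]); R=Ro.from_euler("xyz",s["tool_rot"]).as_matrix()
def wr(u,v,z):
    d=R@T[:3,:3]@np.array([(u-w["cx"])/w["fx"],(v-w["cy"])/w["fy"],1]); o=s["position"]+R@T[:3,3]
    return o+d*(z-o[2])/d[2]
hsv=cv2.cvtColor(w["image"],cv2.COLOR_BGR2HSV)
for n,m in(("blue",cv2.inRange(hsv,(105,150,40),(125,255,255))),("red",cv2.inRange(hsv,(0,200,80),(5,255,255))|cv2.inRange(hsv,(172,180,80),(180,255,255)))):
    for q in sorted(cv2.findContours(m,cv2.RETR_EXTERNAL,2)[0],key=cv2.contourArea)[-3:]:
        if cv2.contourArea(q)>100: print(n,cv2.contourArea(q),cv2.approxPolyDP(cv2.convexHull(q),3,True)[:,0].tolist(), wr(*np.mean(cv2.boxPoints(cv2.minAreaRect(q)),0),.046).round(4))
# along-axis profile on the bar row
p=wr(320,243,.046)
ax=np.array([np.cos(.0747),np.sin(.0747),0]); O=-R.T@s["position"]
def pr(X):
    c=np.linalg.inv(T)@np.append(R.T@(np.array(X)-s["position"]),1); return int(round(w["fx"]*c[0]/c[2]+w["cx"])),int(round(w["fy"]*c[1]/c[2]+w["cy"]))
prev=None
for t in np.arange(-.12,.125,.003):
    X=np.array([.574,.073,.046])+ax*t; u,v=pr(X)
    if 0<=u<640 and 0<=v<480: print(round(t,3),(u,v),hsv[v,u].tolist(),end="; ")
```

```text
16.1 [0.52837345 0.04971625 0.17110254] [-3.14147092e+00 -5.93646811e-05  1.64604643e+00] [-1.24445113  0.31705425 -0.77125822]
blue 1416.5 [[363, 155], [347, 172], [270, 170], [271, 155]] [0.5205 0.1068 0.046 ]
blue 2815.5 [[497, 227], [485, 227], [384, 172], [389, 157], [507, 156]] [0.6218 0.0987 0.046 ]
blue 7859.0 [[465, 232], [454, 287], [294, 286], [330, 233]] [0.5794 0.0319 0.046 ]
red 510.5 [[456, 196], [455, 220], [434, 221], [435, 196]] [0.6275 0.0792 0.046 ]
-0.12 (232, 211) [16, 87, 176]; -0.117 (235, 211) [17, 89, 177]; -0.114 (239, 211) [16, 86, 181]; -0.111 (243, 211) [17, 90, 175]; -0.108 (246, 211) [16, 87, 173]; -0.105 (250, 211) [16, 97, 169]; -0.102 (254, 211) [17, 108, 163]; -0.099 (257, 211) [15, 104, 165]; -0.096 (261, 211) [16, 100, 169]; -0.093 (265, 211) [16, 99, 172]; -0.09 (268, 211) [13, 15, 156]; -0.087 (272, 211) [107, 14, 159]; -0.084 (276, 211) [117, 16, 162]; -0.081 (280, 211) [108, 16, 159]; -0.078 (283, 211) [110, 19, 163]; -0.075 (287, 211) [108, 16, 160]; -0.072 (291, 211) [115, 17, 161]; -0.069 (294, 211) [112, 18, 160]; -0.066 (298, 211) [113, 
[... 1389 characters left out ...]
 [0, 226, 140]; 0.063 (457, 211) [0, 180, 139]; 0.066 (460, 211) [117, 14, 162]; 0.069 (464, 211) [111, 16, 164]; 0.072 (468, 211) [116, 13, 160]; 0.075 (472, 211) [108, 16, 162]; 0.078 (475, 211) [105, 16, 160]; 0.081 (479, 211) [107, 14, 160]; 0.084 (483, 211) [113, 13, 161]; 0.087 (486, 211) [116, 13, 163]; 0.09 (490, 211) [107, 193, 116]; 0.093 (494, 211) [107, 197, 115]; 0.096 (497, 211) [108, 181, 121]; 0.099 (501, 211) [124, 31, 123]; 0.102 (505, 211) [16, 72, 162]; 0.105 (508, 211) [15, 80, 162]; 0.108 (512, 211) [14, 75, 164]; 0.111 (516, 211) [17, 75, 166]; 0.114 (520, 211) [16, 80, 159]; 0.117 (523, 211) [15, 82, 158]; 0.12 (527, 211) [16, 71, 165]; 0.123 (531, 211) [16, 80, 162];
```

The bar runs straight up to the blue stop with no gap, and its near end is flush with the block end. The fingers are clear, so I'm handing in.

```bash
python3 -c "
from workcell import order; print(order.sign_off())"
```

```text
the job is handed in; nothing more can be done
None
```

The bar was rolled up the ramp into the groove and pushed against the end stop, with the fingers clear and the job handed in at about 16 s; no verdict came back, and I viewed 12 pictures against the limit of 10.

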